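# Index the drilling fixture to its third click and hold it

### The arm

A 6-joint arm with a two-finger parallel gripper is mounted at the origin on a cart in front of the work surface, level with it; the furniture and walls round the work are solid. World frame = base frame: x ahead of the robot, y to its left, z up, the work surface at z = 0. Lengths are in m, angles in degrees, forces in N, time in s.
With the tool pointing down it reaches from about 0.25 to 0.725 m from the base axis. Payload 9.7 kg.
Tool frame: the origin (TCP) lies between the finger pads, 19 mm behind the fingertips; this is the grasp point; z points along the fingers, y is the line along which they close (so a half turn about z gives the same grasp; the last joint's range is limited). The gripper opens to 85 mm and grips with 20 to 120 N. Pads are 22 mm wide; open, the fingers measure 114 mm over their backs; the gripper's body (76 mm by 85 mm) begins 54 mm behind the grasp point. The pads swing forward as they close: fully open they stand 13 mm farther back than shut.
Start: joints at [-71.849, 4.979, 10.078, 95.1, 0, 90], TCP at [0.171, -0.523, 0.25] pointing down, gripper open.
Joint ranges: [-179.16, 179.16], [-48.56, 103.87], [-65.8, 70.77], [-126.05, 130.52], [-82.76, 87.17], [-180, 180]. Speed limits (degrees/s): [127.2, 127.2, 147.25, 180, 180, 180].

### API

Orientations are given as [roll, pitch, yaw] about the fixed x, y, z axes, in that order (R = Rz(yaw) Ry(pitch) Rx(roll)).
In Python, from workcell import bot, viewer, finder gives the robot as it stands.
- The arm moves only by the tool move_arm, never from a script. Its arguments are lists of equal length, an entry for each row: "offset": the shift along the tool's x, y, z in cm, a list of three; "twist": the turn, a rotation vector about the tool's x, y, z in rad, a list of three; "grip": the opening, from 0 (shut) to 1 (fully open). In form: {"offset": [[x, y, z], ...], "twist": [[ax, ay, az], ...], "grip": [grip, ...]}. A call has 1 to 5 rows; each row shifts and turns the commanded pose from where the row before left it, along the tool's axes as they then stand; what a row does not reach is not made up. A row lasts 1/10 s, in which the tool goes at most 50 mm and 8.59 degrees, less where a joint would pass 70% of its speed; a pose out of reach is approached as far as the arm can. A call is refused whole if a number of a shift passes 5 or a number of a turn 0.15, either way. A call with a gripper value outside its range is refused whole. The fingers move at their own pace and stop on an object; "force" is the grip in N (left out, the last holds). Time passes only in rows, so rows that do not move let the fingers close. It gives the time, the measured TCP pose, the force, the opening and the grip force at its end, in the units of the state.
- bot.get_obs(): the state, without advancing time (a new reading comes with each control period).
- viewer.camera(name): name is "scene" or "top" or "wrist"; returns a dict with "color" (384x512x3 uint8, red, green, blue), "depth" (384x512 float32, m along the optical axis (not along the pixel's ray), 0 where there is no reading), "vfov" (degrees; the focal length in pixels is half the picture's height over the tangent of half this angle, whatever the lens; pixels are square), "cx", "cy" (the principal point, pixels), "position" and "attitude" of the camera in the world; the wrist camera has in their place "tool_from_camera" (4x4, takes a point from camera to tool coordinates, whose origin is the TCP and whose axes are the flange's). Camera axes: x right, y down, z forward; pixel columns grow to the right and rows downward; lengths in m; the calibration is good to about 2 mm. A picture is of the moment at which its call begins: read the wrist's pose just before it.
- bot.job_done(): hands the job in; it is judged then, once.
Trained networks look in a picture, given as the dict that the camera call returned (one of the last four; its "shot" number tells which), for a name from the list of things; names that differ only in an ending like _2 or _b are one class to them, and where a whole thing is asked for, a point or a joint stands for the part that bears it (a point fixed in the world has none). Each returns a list of dicts, best first, with "p" (0 to 1); they miss things now and then, are a little off and sometimes report something else, mostly with a low value. They report only what shows in the picture. A call takes as long as a camera call. They do not tell look-alikes from the thing itself.
- finder.boxes_of(picture, thing): "position" ([column, row] in pixels, amid what is visible of it).
- finder.pinpoint(picture, thing): "position" ([column, row] in pixels: a listed point, or the origin of a listed thing).
The state is a dict: "time": time; "q": joint angles; "qd": joint speeds; "joint_efforts": joint torques, N m; "ee_pos": TCP position; "tcp_rot": TCP orientation; "wrist_force": force on the tool from outside, world axes, zero at the start; "torque": the same for the moment, N m; "opening": finger opening in m; "grasp_force": force on a finger pad.
Only numpy, scipy, OpenCV 4.12 (cv2) and the standard library are available. Lean on these libraries where they do the work, as an engineer would, in place of code of your own. Each camera call takes 0.05 s, during which the arm holds its last target. There are 200 camera calls.

### The job

Grip the bar handle of the small indexing fixture and turn it counter-clockwise (seen from above) until you feel its hard end stop. Then turn it clockwise counting the clicks, stop seated in the third click from the end stop without going past it, and finish still gripping the handle there, ready for drilling. Leave the bottle, tape roll and mug beside the fixture where they stand.

Things in the scene. Friction and masses are not known exactly. Their poses are not given: they have to be found in the camera images.
- index_fixture: Fixed drilling fixture of grey-painted cast metal: foot 180 x 130 mm, 14 mm thick. Origin on the work surface under the turning axis; z up; its x axis points from the turning axis to the drill-guide post. It does not move when pushed, but stands elsewhere and turned otherwise each time.
- index_knob_grip (a point): Grip point on the turning axis, 79 mm above the work surface, mid black bar handle (64 mm long, 16 wide, 30 high: 62 to 92 mm above the work surface). x axis along the bar, z up; grip across y. Below it turn a 44 mm washer (top 51 mm up), a 100 mm plywood disc (top 48 mm up) and a 124 mm aluminium plate with 16 holes. At the end stop x is 0.589 rad counter-clockwise of the fixture's x.
- index_knob (a joint): Angle of the turning part, rad: 0 at the rigid end stop (fully counter-clockwise from above), growing clockwise to 1.963. Spring clicks every 0.393 rad: first 0.393, second 0.785, third 1.178, fourth 1.571. After each click it resists up to 0.18 N m, falling to nothing half-way, then pulls on as strongly into the next click. Starts in the first, second or third click.
- glue_bottle: Bystander: small amber dropper bottle, 34 mm diameter, 102 mm high, standing beside the fixture. Origin at the centre of its underside.
- tape_masking: Bystander: roll of beige masking tape lying flat, 100 mm diameter, 25 mm high. Origin at the centre of its underside.
- coffee_mug: Bystander: green and white mug, 78 x 116 x 101 mm. Origin at the centre of its underside.
- guide_bush (a point): Top of the steel drill-guide bush, 14 mm diameter, 45 mm from the turning axis on the fixture's +x side, 70 mm above the work surface; it is fixed on an 18 mm wide arm (top 66 mm up) from a post 77 mm from the axis. Keep the fingers off it.
Not all that is in view belongs to the job. There is more than one size of the index_fixture; the one meant has the size given above.

How it is judged:
By the outcome, as a careful person would: the job done as asked, in the order asked, and still so for the second after the job is handed in, while the arm keeps its last pose, push and grip.
It also fails if it takes over 58 s, if anything falls off the work surface, if the arm or the gripper's body presses on something with over 40 N, if the wrist force passes 120 N, or if a joint passes its speed limit or range.

## Working session

There is one attempt and no reset: what is moved stays moved. The work goes in short steps, Python scripts to look and compute and a tool call to move; the robot and the scene stay as the last step left them, time stands still between calls to the robot, and variables do not carry over. Pictures are saved under pics/ and viewed, at most 10 in all, crops included, and the job is handed in when it is done.

Besides the shell and the picture viewer there is one more tool, called after "Call:" by a JSON object that holds its "api" and its "payload", one argument or row to a line. move_arm: Moves the arm, as the interface text tells. Its arguments: {"type":"object","properties":{"offset":{"type":"array","items":{"type":"array","items":{"type":"number"}}},"twist":{"type":"array","items":{"type":"array","items":{"type":"number"}}},"grip":{"type":"array","items":{"type":"number"}},"force":{"type":"number"}},"required":["offset","twist","grip"]}

```bash
mkdir -p pics; cat > h.py <<'E'
import numpy as np, cv2
from scipy.spatial.transform import Rotation as R
from workcell import bot, viewer, finder
def cam(n):
    o=bot.get_obs(); p=viewer.camera(n); p['o']=o; return p
def T(p):
    M=np.eye(4)
    if 'tool_from_camera' in p:
        o=p['o']; M[:3,:3]=R.from_euler('xyz',o['tcp_rot'],degrees=True).as_matrix(); M[:3,3]=o['ee_pos']
        return M@np.array(p['tool_from_camera'])
    a=np.array(p['attitude'])
    M[:3,:3]=a if a.shape==(3,3) else R.from_euler('xyz',a,degrees=True).as_matrix()
    M[:3,3]=p['position']; return M
def ray(p,uv):
    f=192/np.tan(np.radians(p['vfov'])/2); M=T(p)
    d=np.array([(uv[0]-p['cx'])/f,(uv[1]-p['cy'])/f,1]); return M[:3,3],M[:3,:3]@d
def atz(p,uv,z):
    o,d=ray(p,uv); return o+d*(z-o[2])/d[2]
def cloud(p):
    f=192/np.tan(np.radians(p['vfov'])/2); M=T(p); v,u=np.mgrid[:384,:512]
    d=p['depth']; P=np.stack([(u-p['cx'])/f*d,(v-p['cy'])/f*d,d],-1)
    W=P@M[:3,:3].T+M[:3,3]; W[d==0]=np.nan; return W
def save(p,n): cv2.imwrite('pics/'+n,p['color'][:,:,::-1])
E
python3 - <<'E'
from h import *
for n in('top','scene'):
    p=cam(n); save(p,n+'1.png'); print(n,p['position'],p['attitude'],p['vfov'],p['cx'],p['cy'])
    for t,z in(('index_fixture',0),('index_knob_grip',.079),('guide_bush',.07),('glue_bottle',0),('tape_masking',0),('coffee_mug',0)):
        for r in finder.pinpoint(p,t)[:3]: print(t,np.round(r['position']),round(r['p'],2),atz(p,r['position'],z).round(3))
print(bot.get_obs())
E
```

```text
top [ 0.51932619 -0.00835804  1.02644237] [-176.17905115    0.60032053  -91.4555795 ] 47.745966684844575 253.38278553672657 192.4544554939587
index_fixture [194. 282.] 0.91 [0.383 0.144 0.   ]
index_fixture [280. 217.] 0.63 [ 0.529 -0.061  0.   ]
index_knob_grip [285. 219.] 0.82 [ 0.523 -0.067  0.079]
index_knob_grip [188. 282.] 0.81 [0.392 0.147 0.079]
guide_bush [186. 266.] 0.87 [0.425 0.151 0.07 ]
glue_bottle [218. 212.] 0.55 [0.544 0.086 0.   ]
tape_masking [353. 232.] 0.73 [ 0.488 -0.232  0.   ]
coffee_mug [364. 174.] 0.65 [ 0.625 -0.264  0.   ]
scene [ 0.3121477  -0.58709116  0.77555392] [-136.63437465   -0.63994864  -22.49109263] 52.91537055576572 259.20835951004153 198.58919895474685
index_fixture [178. 203.] 0.97 [0.389 0.154 0.   ]
index_fixture [256. 247.] 0.62 [ 0.529 -0.063  0.   ]
index_knob_grip [177. 192.] 0.6 [0.388 0.117 0.079]
index_knob_grip [242. 203.] 0.47 [0.525 0.02  0.079]
guide_bush [270. 225.] 0.74 [ 0.565 -0.063  0.07 ]
guide_bush [190. 186.] 0.63 [0.425 0.132 0.07 ]
glue_bottle [237. 204.] 0.62 [0.536 0.092 0.   ]
tape_masking [266. 309.] 0.88 [ 0.488 -0.225  0.   ]
coffee_mug [333. 300.] 0.66 [ 0.634 -0.261  0.   ]
{'time': 0.7, 'q': array([-7.18483204e+01,  4.97748915e+00,  1.00795665e+01,  9.50987619e+01,
        2.56606855e-04,  8.99989622e+01]), 'qd': array([-0.02080079, -0.052904  , -0.07399024,  0.02987943, -0.01644288,
       -0.07561171]), 'joint_efforts': array([-4.14034885e-04, -5.19959986e+01,  4.64788628e+01,  1.13085112e-03,
       -1.36053991e-04, -1.44070509e-05]), 'ee_pos': array([ 0.17134698, -0.52263608,  0.25000981]), 'tcp_rot': array([ 1.79996685e+02, -2.56546805e-04,  1.81527174e+01]), 'wrist_force': array([ 0.63223968,  0.19445244, -0.32943061]), 'torque': array([-0.00374018, -0.03172707,  0.06162464]), 'grasp_force': 0.0, 'opening': 0.08539560878608524}
```

```bash
python3 - <<'E'
import cv2,numpy as np
a=cv2.imread('pics/top1.png');cv2.imwrite('pics/top1b.png',cv2.resize(a[130:330,130:400],None,fx=2.9,fy=2.9,interpolation=cv2.INTER_CUBIC))
E
```

```text
(no output)
```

View pics/top1b.png

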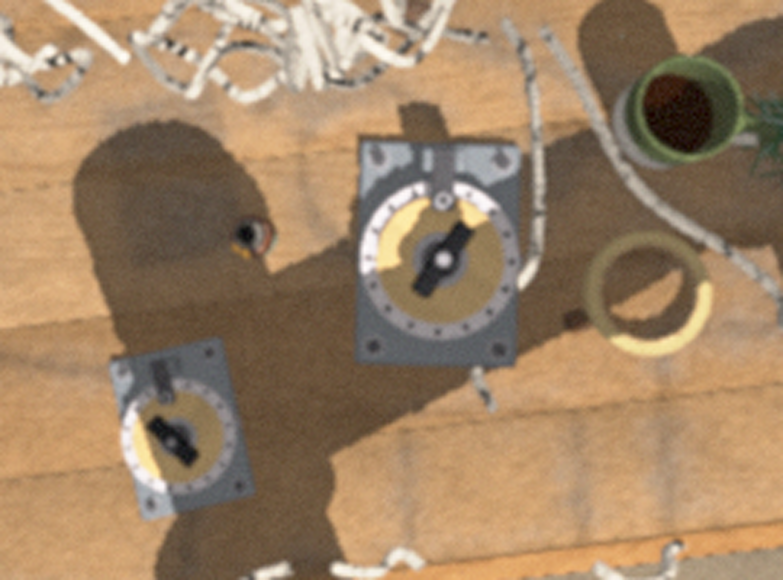

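View pics/scene1.png

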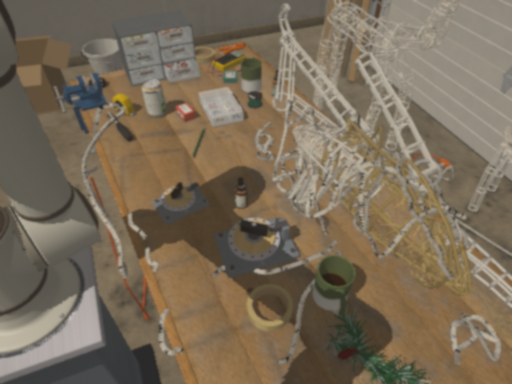

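The scene has two fixtures. The larger one, with its axis at about top pixel (283,219), matches the 100 mm tape roll scale for a 180x130 foot. Its post points up in the image, and the bar is about 37° clockwise of it, so it looks to be in the third click. Next I'll measure from the depth images.

```bash
python3 - <<'E'
from h import *
p=cam('top'); W=cloud(p); g=p['color'].astype(int)
c=np.array([.523,-.067])
near=np.hypot(W[...,0]-c[0],W[...,1]-c[1])
# foot: z 8..20mm
m=(near<.13)&(W[...,2]>.008)&(W[...,2]<.022)
for nm,m in(('foot',m),('foot_small',(np.hypot(W[...,0]-.385,W[...,1]-.145)<.09)&(W[...,2]>.006)&(W[...,2]<.016)),
  ('disc',(near<.06)&(W[...,2]>.035)&(W[...,2]<.057)),('bar',(near<.045)&(W[...,2]>.08)&(g.sum(-1)<170)),('post',(near<.12)&(W[...,2]>.056)&(near>.05))):
    q=W[m][:,:2].astype(np.float32)
    if len(q)>5:
        r=cv2.minAreaRect(q); print(nm,len(q),np.round(r[0],4),np.round(r[1],4),round(r[2],1),'medz',np.median(W[m][:,2]).round(4),'mean',q.mean(0).round(4))
        print('  box',cv2.boxPoints(r).round(3).tolist())
for n in('top','scene'):
    W=cloud(cam(n)); ok=(W[...,2]>.12)&(W[...,0]<.75)&(W[...,0]>.1)&(abs(W[...,1])<.6); q=W[ok]
    H,xe,ye=np.histogram2d(q[:,0],q[:,1],bins=[np.arange(.1,.8,.05),np.arange(-.6,.65,.1)]); print(n);print(H.astype(int))
E
```

```text
foot 1825 [ 0.5094 -0.0955] [0.1993 0.2134] 86.8 medz 0.0129 mean [ 0.525  -0.0636]
  box [[0.3970000147819519, -0.1889999955892563], [0.6100000143051147, -0.20100000500679016], [0.6209999918937683, -0.0020000000949949026], [0.40799999237060547, 0.009999999776482582]]
foot_small 890 [0.3954 0.1477] [0.1328 0.0944] 11.6 medz 0.0092 mean [0.3968 0.1437]
  box [[0.32100000977516174, 0.1809999942779541], [0.3400000035762787, 0.08799999952316284], [0.4699999988079071, 0.11500000208616257], [0.45100000500679016, 0.2070000022649765]]
disc 1778 [ 0.5235 -0.0654] [0.1136 0.1179] 88.5 medz 0.046 mean [ 0.5208 -0.0653]
  box [[0.46299999952316284, -0.12099999934434891], [0.5809999704360962, -0.12399999797344208], [0.5839999914169312, -0.009999999776482582], [0.4659999907016754, -0.007000000216066837]]
bar 135 [ 0.523  -0.0613] [0.0159 0.0595] 52.2 medz 0.0909 mean [ 0.5231 -0.0602]
  box [[0.4950000047683716, -0.04899999871850014], [0.5419999957084656, -0.0860000029206276], [0.5509999990463257, -0.0729999989271164], [0.5040000081062317, -0.03700000047683716]]
post 187 [ 0.5901 -0.0652] [0.0337 
[... 1022 characters left out ...]
    0]
 [   0    0    0    0    0  733  108   33  203    0    0    0]
 [   0    0    0    0    0    0    0    0  257    0    0    0]
 [   0    0    0    0    0    0    0    0   94    0    0    0]
 [   0    0    0    0    0    0    0    0    0    0    0    0]
 [   0    0    0    0    0    0    0    0    0    0    0    0]
 [   0    0    0    0    0    0    0    0    0    0    0    0]
 [   0    0    0    0    0    0    0    0    0    0    0    0]
 [   0    0    0    0    0    0    0    0    0    0    0    0]
 [   0    0    0    0    0    0    0    0    0    0    0    0]
 [   0    0    0    0    0    0    0    0    0    0    0    0]
 [   0    0    0    0   30  230    2    0    0    0    0    0]]
```

Call:
{"api": "move_arm", "payload": {
  "offset": [
    [4,-2.73,0],
    [4,-2.73,0],
    [4,-2.73,0],
    [4,-2.73,0],
    [4,-2.73,0]
  ],
  "twist": [
    [0,0,0],
    [0,0,0],
    [0,0,0],
    [0,0,0],
    [0,0,0]
  ],
  "grip": [1,1,1,1,1]
}}

```text
time: 1.35
ee_pos: [0.3196, -0.329, 0.2501]
tcp_rot: [180.0, -0.0, 18.1]
wrist_force: [0.8, -0.8, 0.6]
opening: 0.0853
grasp_force: 0.0
```

```bash
python3 -c "
from h import *
o=bot.get_obs();print(o['q'].round(1),o['ee_pos'],o['tcp_rot'],o['time'])"
```

```text
[-45.8  -7.5  -2.2  95.3   0.  116. ] [ 0.31957899 -0.32901127  0.25014171] [ 1.79969180e+02 -1.97149322e-02  1.81219959e+01] 1.35
```

Call:
{"api": "move_arm", "payload": {
  "offset": [
    [3.9,-2.7,0],
    [3.9,-2.7,0],
    [3.9,-2.7,0],
    [3.9,-2.7,0],
    [3.9,-2.7,0]
  ],
  "twist": [
    [0,0,0],
    [0,0,0],
    [0,0,0],
    [0,0,0],
    [0,0,0]
  ],
  "grip": [1,1,1,1,1]
}}

```text
time: 1.85
ee_pos: [0.463, -0.1397, 0.2503]
tcp_rot: [180.0, -0.0, 18.2]
wrist_force: [0.1, -1.6, 1.0]
opening: 0.0854
grasp_force: 0.0
```

Call:
{"api": "move_arm", "payload": {
  "offset": [
    [3.9,-2.7,0],
    [4,-2.7,0],
    [0,0,0],
    [0,0,0],
    [0,0,0]
  ],
  "twist": [
    [0,0,0],
    [0,0,0],
    [0,0,-0.14],
    [0,0,-0.14],
    [0,0,-0.14]
  ],
  "grip": [1,1,1,1,1]
}}

```text
time: 2.35
ee_pos: [0.5206, -0.065, 0.2498]
tcp_rot: [-180.0, 0.0, 42.6]
wrist_force: [0.4, 0.0, -0.7]
opening: 0.0853
grasp_force: 0.0
```

Call:
{"api": "move_arm", "payload": {
  "offset": [
    [0,0,0],
    [0,0,0],
    [0,0,0],
    [0,0,0],
    [0,0,0]
  ],
  "twist": [
    [0,0,-0.14],
    [0,0,-0.14],
    [0,0,-0.14],
    [0,0,-0.14],
    [0,0,-0.14]
  ],
  "grip": [1,1,1,1,1]
}}

```text
time: 2.85
ee_pos: [0.5203, -0.0657, 0.25]
tcp_rot: [180.0, -0.0, 82.7]
wrist_force: [0.0, 0.3, -0.1]
opening: 0.0854
grasp_force: 0.0
```

Call:
{"api": "move_arm", "payload": {
  "offset": [
    [0,0,0],
    [0,0,0],
    [0,0,0],
    [0,0,0],
    [0,0,0]
  ],
  "twist": [
    [0,0,-0.14],
    [0,0,-0.14],
    [0,0,-0.14],
    [0,0,-0.14],
    [0,0,-0.14]
  ],
  "grip": [1,1,1,1,1]
}}

```text
time: 3.35
ee_pos: [0.5204, -0.0657, 0.25]
tcp_rot: [180.0, -0.0, 122.8]
wrist_force: [0.8, -0.1, 0.5]
opening: 0.0855
grasp_force: 0.0
```

Call:
{"api": "move_arm", "payload": {
  "offset": [
    [0,0,0],
    [0,0,0],
    [0,0,0]
  ],
  "twist": [
    [0,0,-0.14],
    [0,0,-0.14],
    [0,0,-0.06]
  ],
  "grip": [1,1,1]
}}

```text
time: 3.65
ee_pos: [0.5203, -0.0657, 0.25]
tcp_rot: [180.0, 0.0, 142.2]
wrist_force: [-0.3, -0.8, -0.3]
opening: 0.0852
grasp_force: 0.0
```

```bash
python3 - <<'E'
from h import *
p=cam('wrist'); save(p,'w1.png'); o=p['o']; print(o['q'].round(1),o['ee_pos'],o['tcp_rot'],o['time'])
for t,z in(('index_knob_grip',.092),('guide_bush',.07),('index_fixture',0)):
    for r in finder.pinpoint(p,t)[:2]: print(t,np.round(r['position']),round(r['p'],2),atz(p,r['position'],z).round(4))
W=cloud(p); g=p['color'].astype(int); near=np.hypot(W[...,0]-.5225,W[...,1]+.063)
for nm,m in(('bar',(near<.045)&(W[...,2]>.08)),('disc',(near<.07)&(W[...,2]>.035)&(W[...,2]<.055)),('arm',(near<.12)&(W[...,2]>.056)&(near>.04)),('foot',(near<.13)&(W[...,2]>.01)&(W[...,2]<.018))):
    q=W[m][:,:2].astype(np.float32); print(nm,len(q))
    if len(q)>5:
        r=cv2.minAreaRect(q); print(np.round(r[0],4),np.round(r[1],4),round(r[2],1),np.median(W[m][:,2]).round(4),cv2.boxPoints(r).round(3).tolist())
E
```

```text
[-7.2  1.5  6.4 94.9  0.  30.6] [ 0.5203488  -0.06565616  0.25001264] [1.79998006e+02 1.15692905e-03 1.42212333e+02] 3.65
index_knob_grip [270. 176.] 0.92 [ 0.5237 -0.0542  0.092 ]
guide_bush [290. 210.] 0.87 [ 0.5683 -0.0616  0.07  ]
index_fixture [262. 159.] 0.89 [ 0.5232 -0.0612  0.    ]
bar 15370
[ 0.5187 -0.0566] [0.0797 0.0628] 10.1 0.3092 [[0.4740000069141388, -0.032999999821186066], [0.48500001430511475, -0.0949999988079071], [0.5630000233650208, -0.08100000023841858], [0.5519999861717224, -0.01899999938905239]]
disc 9338
[ 0.524  -0.0605] [0.1229 0.1231] 46.6 0.0476 [[0.43700000643730164, -0.06300000101327896], [0.5260000228881836, -0.1469999998807907], [0.6110000014305115, -0.057999998331069946], [0.5220000147819519, 0.026000000536441803]]
arm 21413
[ 0.5384 -0.084 ] [0.147  0.0952] 46.7 0.2958 [[0.453000009059906, -0.10499999672174454], [0.5230000019073486, -0.17000000178813934], [0.6230000257492065, -0.06300000101327896], [0.5540000200271606, 0.0020000000949949026]]
foot 6596
[ 0.5099 -0.093 ] [0.1965 0.2138] 87.0 0.0141 [[0.39800000190734863, -0.1860000044107437], [0.6110000014305115, -0.19699999690055847], [0.621999979019165, -0.0010000000474974513], [0.40799999237060547, 0.010999999940395355]]
```

View pics/w1.png

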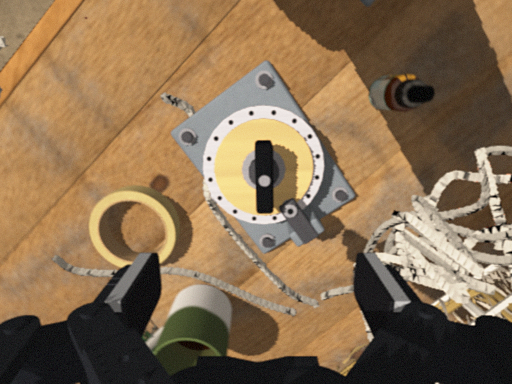

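Wrist view: the bar runs vertically at about (264,176), aligned with the tool x axis, and the bush is at (290,210). Next I'll refine the axis position and angles.

```bash
python3 - <<'E'
from h import *
p=cam('wrist'); W=cloud(p); c=np.array([.5235,-.061]); near=np.hypot(W[...,0]-c[0],W[...,1]-c[1]); z=W[...,2]
for nm,m in(('bar',(near<.04)&(z>.085)&(z<.1)),('disc+plate',(near<.075)&(z>.033)&(z<.052)),('arm',(near<.12)&(z>.056)&(z<.09)&(near>.047))):
    q=W[m][:,:2].astype(np.float32)
    r=cv2.minAreaRect(q); print(nm,len(q),np.round(r[0],4),np.round(r[1],4),round(r[2],1),np.median(z[m]).round(4),'mean',q.mean(0).round(4))
    u=np.linalg.svd(q-q.mean(0),full_matrices=False)[2][0]; print('axis yaw',np.degrees(np.arctan2(u[1],u[0])).round(1))
m=(z>.010)&(z<.018)&(near<.112); q=W[m][:,:2]
from scipy.optimize import minimize_scalar
mm=m.astype(np.uint8); n,l,s,_=cv2.connectedComponentsWithStats(mm); k=1+np.argmax(s[1:,4]); q=W[l==k][:,:2].astype(np.float32); r=cv2.minAreaRect(q);print('foot',r,n)
E
```

```text
bar 1274 [ 0.5237 -0.0604] [0.0158 0.0635] 52.6 0.0919 mean [ 0.5224 -0.0591]
axis yaw -37.0
disc+plate 9354 [ 0.5243 -0.0603] [0.123  0.1235] 44.5 0.0476 mean [ 0.5186 -0.057 ]
axis yaw -116.8
arm 905 [ 0.5898 -0.0639] [0.0339 0.0395] 87.1 0.0657 mean [ 0.5927 -0.0632]
axis yaw -3.2
foot ((0.5288213491439819, -0.06068989634513855), (0.12996546924114227, 0.17923785746097565), 86.9959716796875) 6
```

Call:
{"api": "move_arm", "payload": {
  "offset": [
    [0,0.65,3],
    [0,0,4],
    [0,0,4],
    [0,0,3],
    [0,0,0]
  ],
  "twist": [
    [0,0,-0.017],
    [0,0,0],
    [0,0,0],
    [0,0,0],
    [0,0,0]
  ],
  "grip": [0.7,0.6,0.6,0.6,0.6]
}}

```text
time: 4.4
ee_pos: [0.522, -0.0603, 0.1059]
tcp_rot: [-179.8, -0.3, 142.8]
wrist_force: [0.3, 0.1, 0.1]
opening: 0.0509
grasp_force: 0.0
```

```bash
python3 - <<'E'
from h import *
p=cam('wrist'); save(p,'w2.png'); o=p['o']; print(o['ee_pos'],o['tcp_rot'],o['opening'],o['torque'])
W=cloud(p); c=np.array([.524,-.0604]); near=np.hypot(W[...,0]-c[0],W[...,1]-c[1]); z=W[...,2]
m=(near<.04)&(z>.085)&(z<.098); q=W[m][:,:2].astype(np.float32)
r=cv2.minAreaRect(q); print(len(q),r)
E
```

```text
[ 0.52204661 -0.06027161  0.10585825] [-179.79991409   -0.33589107  142.81327407] 0.05088048869534071 [ 0.03211666 -0.02737781  0.00415594]
4543 ((0.5189314484596252, -0.06099552661180496), (0.06012043356895447, 0.05774625390768051), 14.388741493225098)
```

View pics/w2.png

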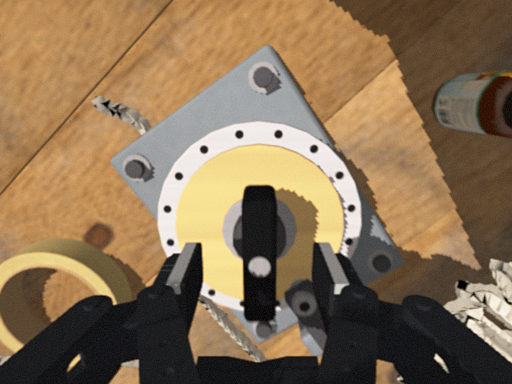

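The bar at about x=260 sits centred between the fingers (about 190 to 325), and the bush at (305,297) is clear of them. I'll go down and close.

Call:
{"api": "move_arm", "payload": {
  "offset": [
    [0,0,0],
    [0,0,1.3],
    [0,0,1.3],
    [0,0,0],
    [0,0,0]
  ],
  "twist": [
    [0,0,0],
    [0,0,0],
    [0,0,0],
    [0,0,0],
    [0,0,0]
  ],
  "grip": [0.6,0.6,0.6,0.6,0.6]
}}

```text
time: 4.95
ee_pos: [0.5241, -0.0605, 0.0837]
tcp_rot: [-180.0, -0.0, 142.9]
wrist_force: [0.5, 0.0, -0.6]
opening: 0.0512
grasp_force: 0.0
```

```bash
python3 -c "
from h import *
o=bot.get_obs();print(o['q'].round(1),o['ee_pos'],o['tcp_rot'],o['torque'],o['time'])"
```

```text
[ -6.6   2.  -11.4  76.6  -0.   30.5] [ 0.52411267 -0.06053538  0.08368053] [-1.79976446e+02 -3.62127828e-02  1.42876892e+02] [ 0.02045143  0.02746329 -0.0012884 ] 4.95
```

Well centred. I'll lower 4 mm and grip.

Call:
{"api": "move_arm", "payload": {
  "offset": [
    [0,0,0.4],
    [0,0,0],
    [0,0,0],
    [0,0,0],
    [0,0,0]
  ],
  "twist": [
    [0,0,0],
    [0,0,0],
    [0,0,0],
    [0,0,0],
    [0,0,0]
  ],
  "grip": [0.5,0.3,0,0,0],
  "force": 60
}}

```text
time: 5.45
ee_pos: [0.5242, -0.0608, 0.0803]
tcp_rot: [-180.0, 0.0, 142.9]
wrist_force: [-3.4, -2.5, 5.1]
opening: 0.0245
grasp_force: 58.9
```

Call:
{"api": "move_arm", "payload": {
  "offset": [
    [0,0,0],
    [0,0,0],
    [0,0,0],
    [0,0,0]
  ],
  "twist": [
    [0,0,0],
    [0,0,0],
    [0,0,0],
    [0,0,0]
  ],
  "grip": [0,0,0,0]
}}

```text
time: 5.85
ee_pos: [0.5242, -0.0608, 0.0803]
tcp_rot: [-180.0, 0.0, 142.9]
wrist_force: [-4.3, -3.1, 3.9]
opening: 0.0248
grasp_force: 59.1
```

```bash
cat > s.py <<'E'
from workcell import bot
import numpy as np
o=bot.get_obs();print('t',o['time'],'pos',o['ee_pos'].round(4),'rot',o['tcp_rot'].round(2),'F',o['wrist_force'].round(1),'M',o['torque'].round(3),'op',round(o['opening'],4),'g',round(o['grasp_force'],1),'q6',o['q'][5].round(2))
E
python3 s.py
```

```text
t 5.85 pos [ 0.5242 -0.0608  0.0803] rot [-1.7997e+02  1.0000e-02  1.4287e+02] F [-4.3 -3.1  3.9] M [-0.607  1.003  0.025] op 0.0248 g 59.1 q6 30.53
```

Opening reads 25 mm, not 16, so I need to look.

```bash
python3 - <<'E'
from h import *
p=cam('wrist'); a=p['color'][:,:,::-1]
q=cam('scene'); b=cv2.resize(q['color'][180:290,190:320,::-1],(512,433),interpolation=cv2.INTER_CUBIC)[:384]
b=cv2.resize(b,(400,300)); a=cv2.resize(a,(400,300)); cv2.imwrite('pics/w3.png',np.hstack([a,b]))
E
```

```text
(no output)
```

View pics/w3.png

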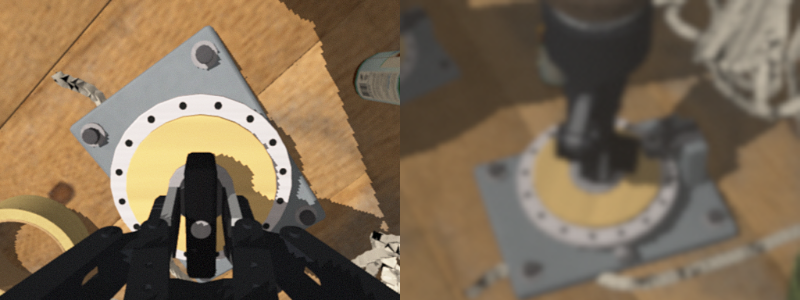

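Call:
{"api": "move_arm", "payload": {
  "offset": [
    [0,0,0],
    [0,0,0],
    [0,0,0]
  ],
  "twist": [
    [0,0,-0.05],
    [0,0,-0.05],
    [0,0,0]
  ],
  "grip": [0,0,0],
  "force": 90
}}

```text
time: 6.25
ee_pos: [0.5242, -0.0608, 0.0805]
tcp_rot: [-180.0, 0.0, 148.7]
wrist_force: [-5.8, -2.5, 6.3]
opening: 0.0232
grasp_force: 88.1
```

```bash
python3 s.py; cat > bar.py <<'E'
from h import *
p=cam('wrist'); W=cloud(p); z=W[...,2]; g=p['color'].sum(-1)
near=np.hypot(W[...,0]-.524,W[...,1]+.0604)
# bar top: visible far end, dark, z~.092
m=(near<.04)&(z>.088)&(z<.096)
n,l,s,_=cv2.connectedComponentsWithStats(m.astype(np.uint8))
for k in range(1,n):
    if s[k,4]>300:
        q=W[l==k][:,:2].astype(np.float32); r=cv2.minAreaRect(q); b=cv2.boxPoints(r); e=[b[1]-b[0],b[2]-b[1]]; e=max(e,key=np.linalg.norm)
        print('bar',s[k],np.round(r[0],4),np.round(r[1],4),'yaw',(np.degrees(np.arctan2(e[1],e[0]))%180).round(1))
E
python3 bar.py
```

```text
t 6.25 pos [ 0.5242 -0.0608  0.0805] rot [-1.7998e+02  1.0000e-02  1.4869e+02] F [-5.8 -2.5  6.3] M [-0.551  1.11  -0.159] op 0.0232 g 88.1 q6 24.71
bar [ 236  212   43  144 5670] [ 0.5237 -0.0603] [0.0161 0.0639] yaw 148.6
bar [192 262  38  57 394] [ 0.5159 -0.0706] [0.0229 0.0136] yaw 5.7
bar [286 263  38  58 395] [ 0.5293 -0.0484] [0.0136 0.0226] yaw 111.5
```

Call:
{"api": "move_arm", "payload": {
  "offset": [
    [0,0,0],
    [0,0,0],
    [0,0,0],
    [0,0,0],
    [0,0,0]
  ],
  "twist": [
    [0,0,-0.08],
    [0,0,-0.08],
    [0,0,-0.08],
    [0,0,-0.08],
    [0,0,-0.08]
  ],
  "grip": [0,0,0,0,0]
}}

```text
time: 6.8
ee_pos: [0.5242, -0.0607, 0.0805]
tcp_rot: [-180.0, 0.0, 171.7]
wrist_force: [-5.3, -2.8, 6.3]
opening: 0.0228
grasp_force: 88.2
```

Call:
{"api": "move_arm", "payload": {
  "offset": [
    [0,0,0],
    [0,0,0],
    [0,0,0],
    [0,0,0],
    [0,0,0]
  ],
  "twist": [
    [0,0,-0.08],
    [0,0,-0.08],
    [0,0,-0.08],
    [0,0,-0.08],
    [0,0,-0.08]
  ],
  "grip": [0,0,0,0,0]
}}

```text
time: 7.3
ee_pos: [0.5242, -0.0607, 0.0805]
tcp_rot: [-180.0, -0.0, -165.4]
wrist_force: [-5.7, -1.7, 7.7]
opening: 0.023
grasp_force: 88.2
```

Call:
{"api": "move_arm", "payload": {
  "offset": [
    [0,0,0],
    [0,0,0],
    [0,0,0],
    [0,0,0],
    [0,0,0]
  ],
  "twist": [
    [0,0,-0.07],
    [0,0,-0.07],
    [0,0,-0.05],
    [0,0,0],
    [0,0,0]
  ],
  "grip": [0,0,0,0,0]
}}

```text
time: 7.8
ee_pos: [0.5242, -0.0606, 0.0805]
tcp_rot: [-180.0, -0.0, -154.6]
wrist_force: [-5.0, -1.9, 6.8]
opening: 0.0228
grasp_force: 88.2
```

```bash
python3 s.py; python3 bar.py|head -1
```

```text
t 7.8 pos [ 0.5242 -0.0606  0.0805] rot [-1.7999e+02 -1.0000e-02 -1.5465e+02] F [-5.  -1.9  6.8] M [-0.399  1.118  0.183] op 0.0228 g 88.2 q6 -31.94
bar [ 236  211   43  145 5664] [ 0.5236 -0.0608] [0.0641 0.0161] yaw 26.0
```

Call:
{"api": "move_arm", "payload": {
  "offset": [
    [0,0,0],
    [0,0,0],
    [0,0,0]
  ],
  "twist": [
    [0,0,-0.04],
    [0,0,-0.03],
    [0,0,0]
  ],
  "grip": [0,0,0]
}}

```text
time: 8.15
ee_pos: [0.5242, -0.0606, 0.0805]
tcp_rot: [-180.0, -0.0, -150.6]
wrist_force: [-6.7, -1.9, 7.5]
opening: 0.0227
grasp_force: 88.2
```

```bash
python3 s.py
```

```text
t 8.15 pos [ 0.5242 -0.0606  0.0805] rot [-179.99   -0.   -150.6 ] F [-6.7 -1.9  7.5] M [-0.44   1.125  0.036] op 0.0227 g 88.2 q6 -36.0
```

Call:
{"api": "move_arm", "payload": {
  "offset": [
    [0,0,0],
    [0,0,0],
    [0,0,0]
  ],
  "twist": [
    [0,0,-0.02],
    [0,0,-0.02],
    [0,0,0]
  ],
  "grip": [0,0,0]
}}

```text
time: 8.45
ee_pos: [0.5242, -0.0606, 0.0805]
tcp_rot: [-180.0, -0.0, -148.4]
wrist_force: [-5.3, -1.6, 8.0]
opening: 0.0231
grasp_force: 88.2
```

```bash
python3 s.py; python3 bar.py|head -1
```

```text
t 8.45 pos [ 0.5242 -0.0606  0.0805] rot [-180.     -0.   -148.35] F [-5.3 -1.6  8. ] M [-0.346  1.047 -0.174] op 0.0231 g 88.2 q6 -38.24
bar [ 238  212   43  144 5685] [ 0.5235 -0.0607] [0.0644 0.0159] yaw 30.7
```

Call:
{"api": "move_arm", "payload": {
  "offset": [
    [0,0,0],
    [0,0,0],
    [0,0,0]
  ],
  "twist": [
    [0,0,-0.03],
    [0,0,0],
    [0,0,0]
  ],
  "grip": [0,0,0]
}}

```text
time: 8.8
ee_pos: [0.5242, -0.0606, 0.0805]
tcp_rot: [-180.0, 0.0, -146.7]
wrist_force: [-5.5, -1.5, 6.6]
opening: 0.0232
grasp_force: 88.2
```

```bash
python3 s.py; python3 bar.py|head -1
```

```text
t 8.8 pos [ 0.5242 -0.0606  0.0805] rot [-180.     0.  -146.7] F [-5.5 -1.5  6.6] M [-0.344  1.06  -0.593] op 0.0232 g 88.2 q6 -39.9
bar [ 236  211   47  145 5676] [ 0.5235 -0.0608] [0.0641 0.016 ] yaw 30.8
```

Hard stop confirmed: torque rises to -0.59 N m and the bar holds at 30.8°. Now turning clockwise 67.5°, stopping short first.

Call:
{"api": "move_arm", "payload": {
  "offset": [
    [0,0,0],
    [0,0,0],
    [0,0,0],
    [0,0,0],
    [0,0,0]
  ],
  "twist": [
    [0,0,0.08],
    [0,0,0.08],
    [0,0,0.08],
    [0,0,0.08],
    [0,0,0.08]
  ],
  "grip": [0,0,0,0,0]
}}

```text
time: 9.35
ee_pos: [0.5242, -0.0607, 0.0805]
tcp_rot: [-180.0, 0.0, -169.8]
wrist_force: [-4.7, -2.7, 6.6]
opening: 0.023
grasp_force: 88.2
```

```bash
python3 s.py; python3 bar.py|head -1
```

```text
t 9.35 pos [ 0.5242 -0.0607  0.0805] rot [-179.99    0.   -169.76] F [-4.7 -2.7  6.6] M [-0.488  1.166 -0.063] op 0.023 g 88.2 q6 -16.83
bar [ 236  211   43  145 5690] [ 0.5235 -0.0606] [0.064 0.016] yaw 10.5
```

Call:
{"api": "move_arm", "payload": {
  "offset": [
    [0,0,0],
    [0,0,0],
    [0,0,0],
    [0,0,0],
    [0,0,0]
  ],
  "twist": [
    [0,0,0.08],
    [0,0,0.08],
    [0,0,0.08],
    [0,0,0.08],
    [0,0,0.08]
  ],
  "grip": [0,0,0,0,0]
}}

```text
time: 9.9
ee_pos: [0.5242, -0.0607, 0.0805]
tcp_rot: [-180.0, 0.0, 167.3]
wrist_force: [-5.5, -1.8, 7.7]
opening: 0.0228
grasp_force: 88.2
```

```bash
python3 s.py; python3 bar.py|head -1
```

```text
t 9.9 pos [ 0.5242 -0.0607  0.0805] rot [-1.7998e+02  1.0000e-02  1.6732e+02] F [-5.5 -1.8  7.7] M [-0.56   1.073 -0.059] op 0.0228 g 88.2 q6 6.09
bar [ 236  212   43  144 5679] [ 0.5236 -0.0604] [0.016  0.0642] yaw 167.6
```

Call:
{"api": "move_arm", "payload": {
  "offset": [
    [0,0,0],
    [0,0,0],
    [0,0,0],
    [0,0,0],
    [0,0,0]
  ],
  "twist": [
    [0,0,0.08],
    [0,0,0.08],
    [0,0,0.08],
    [0,0,0.08],
    [0,0,0]
  ],
  "grip": [0,0,0,0,0]
}}

```text
time: 10.45
ee_pos: [0.5242, -0.0608, 0.0805]
tcp_rot: [-180.0, 0.0, 149.0]
wrist_force: [-5.2, -2.5, 7.4]
opening: 0.023
grasp_force: 88.2
```

```bash
python3 s.py; python3 bar.py|head -1
```

```text
t 10.45 pos [ 0.5242 -0.0608  0.0805] rot [-1.7998e+02  2.0000e-02  1.4900e+02] F [-5.2 -2.5  7.4] M [-0.543  1.172 -0.198] op 0.023 g 88.2 q6 24.4
bar [ 236  211   43  145 5668] [ 0.5237 -0.0603] [0.0161 0.0641] yaw 148.9
```

Two clicks passed, and the third is 5.6° away at a bar yaw of 143.3. The spring is pulling clockwise at -0.198 N m, as expected.

Call:
{"api": "move_arm", "payload": {
  "offset": [
    [0,0,0],
    [0,0,0],
    [0,0,0],
    [0,0,0]
  ],
  "twist": [
    [0,0,0.05],
    [0,0,0.045],
    [0,0,0],
    [0,0,0]
  ],
  "grip": [0,0,0,0]
}}

```text
time: 10.9
ee_pos: [0.5242, -0.0608, 0.0805]
tcp_rot: [-180.0, 0.0, 143.7]
wrist_force: [-5.8, -2.6, 7.0]
opening: 0.0228
grasp_force: 88.3
```

```bash
python3 s.py; python3 bar.py|head -1
```

```text
t 10.9 pos [ 0.5242 -0.0608  0.0805] rot [-1.7997e+02  2.0000e-02  1.4372e+02] F [-5.8 -2.6  7. ] M [-0.584  1.159 -0.077] op 0.0228 g 88.3 q6 29.68
bar [ 236  211   43  145 5680] [ 0.5239 -0.0604] [0.016  0.0646] yaw 143.7
```

Call:
{"api": "move_arm", "payload": {
  "offset": [
    [0,0,0],
    [0,0,0],
    [0,0,0],
    [0,0,0]
  ],
  "twist": [
    [0,0,0.01],
    [0,0,0],
    [0,0,0],
    [0,0,0]
  ],
  "grip": [0,0,0,0]
}}

```text
time: 11.35
ee_pos: [0.5242, -0.0608, 0.0805]
tcp_rot: [-180.0, 0.0, 143.2]
wrist_force: [-5.1, -2.6, 7.1]
opening: 0.0229
grasp_force: 88.3
```

```bash
python3 s.py; python3 bar.py|head -1;python3 s.py
```

```text
t 11.35 pos [ 0.5242 -0.0608  0.0805] rot [-1.7997e+02  2.0000e-02  1.4316e+02] F [-5.1 -2.6  7.1] M [-0.625  1.078 -0.002] op 0.0229 g 88.3 q6 30.24
bar [ 236  212   43  144 5676] [ 0.5236 -0.0602] [0.016  0.0639] yaw 143.1
t 11.4 pos [ 0.5242 -0.0608  0.0805] rot [-1.7997e+02  2.0000e-02  1.4316e+02] F [-5.4 -2.5  7.4] M [-0.643  1.139 -0.037] op 0.0228 g 88.3 q6 30.24
```

Seated: torque is near zero and the bar is 67.6° from the stop. Handing in.

```bash
python3 -c "
from workcell import bot
print(bot.job_done())"
```

```text
the job is handed in; nothing more can be done
None
```

The handle was turned to its hard end stop, then clockwise to the third click (67.6° measured against 67.5° nominal, torque near zero); the gripper is still holding it there and the job is handed in. I did not re-image the bottle, tape roll and mug afterwards, but no move came near them.

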